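Clear the notebook and present the notched filter plate, label up

ROBOT

A 6-joint arm with a two-finger parallel gripper is mounted at the origin on a cart in front of the work surface, level with it; the furniture and walls round the work are solid. World frame = base frame: x ahead of the robot, y to its left, z up, the work surface at z = 0. Lengths are in mm, angles in rad, forces in N, time in s.
With the tool pointing down it reaches from about 275 to 1000 mm from the base axis. Payload 8.4 kg.
Tool frame: the origin (TCP) lies at the very end of the fingers, on their centre line; the grasp point (between the pads) lies 19 mm behind it; z points along the fingers, y is the line along which they close (so a half turn about z gives the same grasp; the last joint's range is limited). The gripper opens to 85 mm and grips with 20 to 120 N. Pads are 22 mm wide; open, the fingers measure 114 mm over their backs; the gripper's body (76 mm by 85 mm) begins 54 mm behind the grasp point. The pads swing forward as they close: fully open they stand 13 mm farther back than shut.
Start: joints at [1.109, 0.353, 1.633, -0, 1.155, -0.002], TCP at [277.355, 560.091, 231.281] pointing down, gripper open.
Joint ranges: [-2.63, 2.63], [-0.92, 2.1], [0.06, 2.66], [-1.3, 4.44], [0, 2.69], [-3.02, 3.02]. Speed limits (rad/s): [2.22, 2.22, 2.79, 3.14, 3.14, 3.14].

INTERFACE

Orientations are given as [roll, pitch, yaw] about the fixed x, y, z axes, in that order (R = Rz(yaw) Ry(pitch) Rx(roll)).
In Python, from rig import sensors, grab_frame, camera_params, order gives the robot as it stands. The module is installed in compiled form; this text tells all that it offers.
- The arm moves only by the tool move_arm, never from a script. Its argument "motion" is a list of rows, each a list of 7 numbers: the turn, a rotation vector about the tool's x, y, z in fractions of the full range, 1 being 2 pi rad, then the shift along the tool's x, y, z in parts of the range, where 1.0 means 0.6 m, then the finger opening in m, from 0 to 0.0854. A call has 1 to 8 rows; each row is the pose to reach, as a shift and turn from the pose commanded when the call began, along the tool's axes at that moment; what a row does not reach only later rows make up. A row lasts 1/8 s, in which the tool goes at most 62.5 mm and 10.7 degrees, less where a joint would pass 70% of its speed; a pose out of reach is approached as far as the arm can. A shift or turn number past 1, either way, is cut back to 1. A call with a gripper value outside its range is refused whole. The fingers move at their own pace and stop on an object; "grip_force" is the grip in N (left out, the last holds). Time passes only in rows, so rows that repeat a pose let the fingers close. It gives the time, the measured TCP pose, the force, the opening and the grip force at its end, in the units of the state.
- sensors.sense(): the state, without advancing time (a new reading comes with each control period).
- grab_frame(name): name is "scene" or "side" or "wrist"; returns (picture, depth): 384x512x3 uint8, red, green, blue; 384x512 float32, mm along the optical axis (not along the pixel's ray), 0 where there is no reading.
- camera_params(name): a dict with "camera_matrix" (3x3 intrinsics, pixels), "world_from_camera" (4x4, takes a point from camera to world coordinates). Camera axes: x right, y down, z forward; pixel columns grow to the right and rows downward; lengths in mm; the calibration is good to about 2 mm. The wrist camera is an equidistant fisheye: a pixel r from the principal point sees the ray r / f radians off the axis. A picture is of the moment at which its call begins: read the wrist's pose just before it. camera_params takes no time and is no camera call; for the wrist camera it gives the pose at the moment of the call.
- order.sign_off(): hands the job in; it is judged then, once.
The state is a dict: "clock": time; "qpos": joint angles; "qvel": joint speeds; "joint_efforts": joint torques, N m; "eef_pos": TCP position; "tcp_rot": TCP orientation; "contact_force": force on the tool from outside, world axes, zero at the start; "wrist_torque": the same for the moment, N m; "opening": opening from 0.0 (shut) to 1.0 (fully open); "grasp_force": force on a finger pad.
Only numpy, scipy, OpenCV 4.12 (cv2) and the standard library are available. Lean on these libraries where they do the work, as an engineer would, in place of code of your own. Each camera call takes 0.05 s, during which the arm holds its last target. There are 200 camera calls.

TASK

Put the two wooden packing offcuts lying on the lab notebook into the open waste bin. Then find the one filter plate in the rack that has a small corner notch, which marks its frosted label end, take it by the other, plain half so that the label stays uncovered, and hold it still with its label 10 to 30 cm above the middle of the notebook, the label face tipped well up (45 degrees or flatter); finish while still holding it there. Leave the two unnotched plates in the rack and do not disturb the other things on the table.

Things in the scene. Friction and masses are not known exactly. Their poses are not given: they have to be found in the camera images.
- plate: aluminium plate to present, 76 (x) x 8 (y) x 36 (z) mm, 42-84 g, on its long edge in a slot; origin mid lower edge; +z up. +x: to the frosted end, whose upper corner (+x, +z) has a 10 x 10 mm through notch: seen from the label side, at top right. Label face looks along -y, label at x 14 to 36 mm. Round window mid-plate, flush. Pinch the 8 mm at negative x, 10 N or more
- plate_label (a point): a point on the label face in the middle of the frosted field: x = 26, y = -4, z = 16 mm in the plate's frame, same axes
- blank_a: plain plate of the same size and window, without notch or label, in another slot; same axes. Stays in the rack
- blank_b: second plain plate, like blank_a. Stays in the rack
- rack: fixed black rack 94 (x) x 108 (y) x 16 mm, at any yaw; origin under its centre. Three slots along its x at y = -34, 0, +34 mm, each 79 x 9.4 mm, 12 mm deep, floor 4 mm above the table; a plate in it tops out 40 mm above the table, 24 mm clear of the rack. Which plate is in which slot varies
- notebook: fixed closed black lab notebook, 210 (its x) x 153 (its y) x 12 mm (16 at the wire binding), lying flat with its long side roughly across in front of the robot; origin under its centre
- offcut_a: stepped wooden packing offcut on the notebook: 44 (x) x 28 (y) x 16 mm with a second step up to 28 mm high over its -x half; origin at the centre of its underside. Grasp across the 28 mm
- offcut_b: chunky wooden packing offcut on the notebook: 38 (x) x 30 (y) x 22 mm with an 18 x 18 mm knob on top up to 29 mm high; origin at the centre of its underside. Grasp across the 30 mm
- bin: fixed open grey waste bin standing on the table, 120 (x) x 170 (y) x 50 mm high, walls 4 mm; origin under its centre
- bin_in (a point): centre of the bin's inner floor, about 4 mm above the table, axes as the bin
- usb: blue memory stick, 18 x 46 x 8 mm, lying on the notebook near its far long edge; stays
- post: steel post 13 mm thick, 53 mm tall, standing on the table; stays
- vial: small capped vial, 15 mm thick, 48 mm tall, standing on the table; stays
- tin: round tin 66 mm wide, 27 mm tall, farther back between the screens; stays
- tape: roll of black tape 58 mm wide, 19 mm tall, at the left; stays
- lens_tube: black lens tube 30 mm wide and tall, at the right; stays

How it is judged (in metres and radians):
On the way, in this order (a step that is already met when the one before it is completed fails the run):
1. both offcuts lie in the bin, let go, before the notched plate is drawn from its slot (x of offcut_a in the frame of bin_in between -0.056 and 0.056 m and y of offcut_a in the frame of bin_in between -0.081 and 0.081 m and z of each of offcut_a, offcut_b in the frame of bin_in below 0.04 m and contact force between each of offcut_a, offcut_b and the fingers below 0.05 N and x of offcut_b in the frame of bin_in between -0.056 and 0.056 m and y of offcut_b in the frame of bin_in between -0.081 and 0.081 m and distance of plate from where it was at the start of the episode below 0.012 m), for 0.2 s.
2. the notched plate is lifted clear of the rack in the fingers (height (world z) of plate above 0.06 m and contact force between plate and the fingers above 0.5 N), for 0.1 s.
At the end, for the whole second after the job is handed in: Offcuts in the bin, let go. Notched plate held still (<3 cm/s) in the fingers by its plain half (grip at plate x < 2 mm), clear of the notebook; label point within 70 mm, from above, of the notebook centre, 0.102 to 0.33 m above the table; label normal within 55 degrees of straight up (x of offcut_a in the frame of bin_in between -0.056 and 0.056 m and y of offcut_a in the frame of bin_in between -0.081 and 0.081 m and z of each of offcut_a, offcut_b in the frame of bin_in below 0.04 m and contact force between each of offcut_a, offcut_b and the fingers below 0.05 N and x of offcut_b in the frame of bin_in between -0.056 and 0.056 m and y of offcut_b in the frame of bin_in between -0.081 and 0.081 m and horizontal distance between plate_label and notebook below 0.07 m and height (world z) of plate_label between 0.102 and 0.33 m and angle between plate's own y axis and vertical above 2.18159 rad and x of the grasp point in the frame of plate below 0.002 m and contact force between plate and the fingers above 0.5 N and contact force between plate and notebook below 0.05 N and linear speed of plate below 0.03 m/s); the arm keeps its last pose, push and grip.
It fails at once if an unnotched plate is moved more than 2 cm (distance of any of blank_a, blank_b from where it was at the start of the episode above 0.02 m).
It fails at once if the memory stick, post, vial, tin, tape roll or lens tube is moved more than 4 cm (distance of any of usb, post, vial, tin, tape, lens_tube from where it was at the start of the episode above 0.04 m).
It also fails if it takes over 72 s, if anything falls off the work surface, if the arm or the gripper's body presses on something with over 40 N, if the wrist force passes 120 N, or if a joint passes its speed limit or range.

## Working session

There is one attempt and no reset: what is moved stays moved. The work goes in short steps, Python scripts to look and compute and a tool call to move; the robot and the scene stay as the last step left them, time stands still between calls to the robot, and variables do not carry over. Pictures are saved under pics/ and viewed, at most 10 in all, crops included, and the job is handed in when it is done.

Besides the shell and the picture viewer there is one more tool, called by a JSON object that holds its "fn" and its "kwargs", one argument or row to a line. move_arm: Moves the arm, as the interface text tells. Its arguments: {"type":"object","properties":{"motion":{"type":"array","items":{"type":"array","items":{"type":"number"}}},"grip_force":{"type":"number"}},"required":["motion"]}

```bash
mkdir -p pics
cat > h.py <<'E'
import numpy as np, cv2
from rig import sensors, grab_frame, camera_params, order
def cloud(name,d,p=None):
    p=p or camera_params(name); K=np.array(p["camera_matrix"]);T=np.array(p["world_from_camera"])
    v,u=np.mgrid[:d.shape[0],:d.shape[1]]
    x=(u-K[0,2])/K[0,0];y=(v-K[1,2])/K[1,1]
    if name=="wrist":
        r=np.hypot(x,y)+1e-9; s=np.tan(np.clip(r,0,1.5))/r; x=x*s;y=y*s
    P=np.stack([x*d,y*d,d],-1)@T[:3,:3].T+T[:3,3]
    P[d<=0]=np.nan
    return P
E
python3 - <<'E'
from h import *
print(sensors.sense())
for n in("scene","side"):
    p=camera_params(n);print(n,np.round(p["camera_matrix"],1).tolist(),np.round(p["world_from_camera"],3).tolist())
    im,d=grab_frame(n);np.savez(n+"0.npz",im=im,d=d)
    cv2.imwrite(f"pics/{n}0.png",cv2.resize(im[:,:,::-1],(800,600),interpolation=cv2.INTER_CUBIC))
E
```

```text
{'clock': 0.0, 'qpos': array([ 1.10862247e+00,  3.53659927e-01,  1.63410281e+00, -1.19624651e-05,
        1.15519636e+00, -2.40558457e-03]), 'qvel': array([ 0.00083134, -0.00081224, -0.00048418, -0.00020577,  0.00044384,
        0.00028525]), 'joint_efforts': array([-4.96754583e-04, -6.05248189e+01, -3.42068374e+01, -1.68762022e-04,
        9.34777607e-03,  1.81977663e-05]), 'eef_pos': array([277.14048934, 559.68480944, 230.5677221 ]), 'tcp_rot': array([-3.14022619e+00,  7.65041861e-06,  2.68182922e+00]), 'contact_force': array([0.45149846, 0.49512916, 0.72964474]), 'wrist_torque': array([-0.05003239,  0.00956366, -0.00538397]), 'grasp_force': 0.0, 'opening': 0.9997878973102702}
scene [[421.9, 0.0, 254.6], [0.0, 421.9, 195.3], [0.0, 0.0, 1.0]] [[-0.571, -0.481, 0.666, -446.24], [-0.821, 0.359, -0.445, 657.102], [-0.025, -0.8, -0.6, 905.198], [0.0, 0.0, 0.0, 1.0]]
side [[389.3, 0.0, 257.2], [0.0, 389.3, 191.5], [0.0, 0.0, 1.0]] [[0.996, -0.032, 0.079, 402.979], [-0.083, -0.566, 0.82, -1008.127], [0.018, -0.824, -0.566, 784.109], [0.0, 0.0, 0.0, 1.0]]
```

View pics/scene0.png

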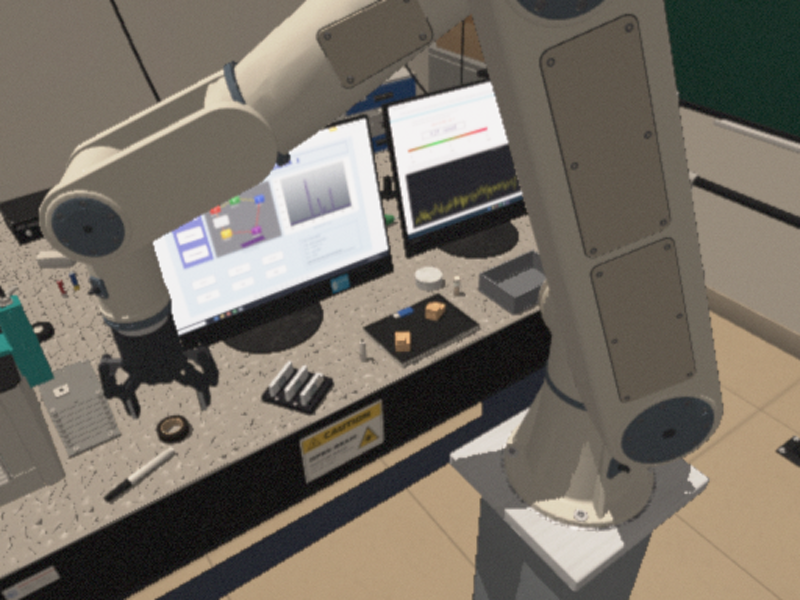

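View pics/side0.png

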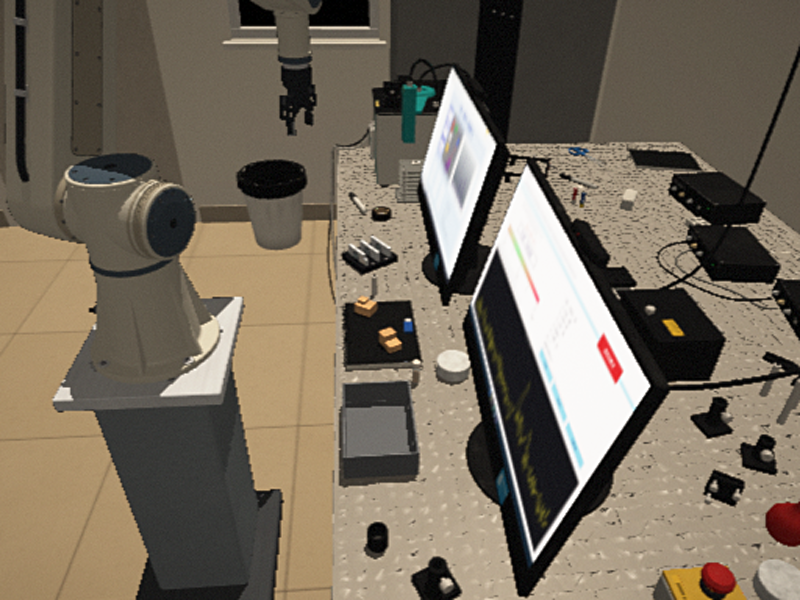

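The scene view shows the rack at (298,387), the notebook at (420,328), offcuts at (402,341) and (434,310), and the bin at (510,280). The side view shows the rack at (370,253), notebook (382,333), bin (380,430), and post/vial at (374,287) and (417,368). Next: coarse positions from depth.

Run:
```python
from h import *
for n,pts in(("scene",dict(rack=(298,387),nb=(420,335),oa=(402,341),ob=(434,310),post=(363,350),vial=(457,285),tin=(430,277))),("side",dict(rack=(370,253),nb=(382,320),o1=(365,306),o2=(388,340),bin=(380,435),usb=(408,325),p1=(374,284),p2=(417,366),tin=(452,362)))):
    z=np.load(n+"0.npz");P=cloud(n,z["d"])
    for k,(u,v) in pts.items():
        print(n,k,np.round(P[int(v/1.5625),int(u/1.5625)]))
z=np.load("side0.npz");P=cloud("side",z["d"]);im=z["im"].astype(int)
# notebook: z 8..18
hsv=cv2.cvtColor(z["im"],cv2.COLOR_RGB2HSV)
m=(P[...,2]>7)&(P[...,2]<18)&(hsv[...,2]<60)&(P[...,0]<700)&(P[...,1]>-150)&(P[...,1]<200)
m=cv2.morphologyEx(m.astype(np.uint8),cv2.MORPH_OPEN,np.ones((3,3)))
n,l,s,c=cv2.connectedComponentsWithStats(m)
for i in range(1,n):
    if s[i,4]>150: print(s[i],cv2.minAreaRect(P[l==i][:,:2].astype(np.float32)))
w=(hsv[...,0]>8)&(hsv[...,0]<22)&(hsv[...,1]>90)&(P[...,2]>12)&(P[...,2]<60)&(P[...,0]<700)
n,l,s,c=cv2.connectedComponentsWithStats(w.astype(np.uint8))
for i in range(1,n):
    if s[i,4]>30: print("wood",s[i],np.nanmedian(P[l==i],0))
```

```text
scene rack [440. 306.  19.]
scene nb [438.  15.   7.]
scene oa [411.  78.  39.]
scene ob [458. -38.  38.]
scene post [440. 155.  33.]
scene vial [ 507. -143.   33.]
scene tin [ 577. -119.   26.]
side rack [443. 297.  29.]
side nb [459.  33.  17.]
side o1 [424.  59.  36.]
side o2 [467. -59.  34.]
side bin [ 439. -284.    5.]
side usb [513.  -2.  24.]
side p1 [448. 148.  34.]
side p2 [ 513. -154.   43.]
side tin [ 585. -128.   29.]
[ 221  193   46   41 1288] ((454.60491943359375, -4.6036376953125), (210.17274475097656, 144.15737915039062), 89.99202728271484)
wood [239 133  11   6  35] [490.17896998 546.28383261  20.47096562]
wood [226 189  16  14 153] [426.77237382  59.91328117  33.38025899]
wood [242 209  16  17 190] [469.9773165  -55.66788705  29.41092845]
```

```bash
cat >> h.py <<'E'
from scipy.spatial.transform import Rotation as Rn
def goto(pos,rpy):
    s=sensors.sense();R0=Rn.from_euler("xyz",s["tcp_rot"]);R1=Rn.from_euler("xyz",rpy)
    d=np.array(pos)-s["eef_pos"]
    print("turn",np.round((R0.inv()*R1).as_rotvec(),3),"shift",np.round(R0.inv().apply(d)/1000,4),"dist",round(np.linalg.norm(d)),"clock",s["clock"],"q",np.round(s["qpos"],2))
E
python3 -c "
from h import *
goto([420,150,340],[np.pi,0,np.pi/2])"
```

```text
turn [-1.000e-03  1.000e-03  1.111e+00] shift [-0.3098 -0.3039 -0.109 ] dist 447 clock 0.1 q [ 1.11  0.35  1.63 -0.    1.16 -0.  ]
```

Units first: shifts go in shares of 0.6 m and turns go in shares of 2 pi rad. So -0.31 m / 0.6 = -0.5167, -0.109 m / 0.6 = -0.1817, 1.111 rad / 6.2832 = 0.1768.

{"fn": "move_arm", "kwargs": {
  "motion": [
    [0,0,0.0239,-0.0333,-0.0333,-0.0833,0.085],
    [0,0,0.0525,-0.1167,-0.1167,-0.15,0.085],
    [0,0,0.0812,-0.1833,-0.1833,-0.1817,0.085],
    [0,0,0.1098,-0.2667,-0.2583,-0.1817,0.085],
    [0,0,0.1385,-0.3333,-0.3333,-0.1817,0.085],
    [0,0,0.1671,-0.4167,-0.4083,-0.1817,0.085],
    [0,0,0.1768,-0.4833,-0.475,-0.1817,0.085],
    [0,0,0.1768,-0.5167,-0.5067,-0.1817,0.085]
  ]
}}

```text
clock: 1.1
eef_pos: [420.4, 147.7, 340.2]
tcp_rot: [3.141, 0.0, 1.569]
contact_force: [0.2, 0.0, 0.5]
opening: 1.0
grasp_force: 0.0
```

Run:
```python
from h import *
s=sensors.sense();print(s["eef_pos"],s["tcp_rot"],s["clock"])
p=camera_params("wrist");im,d=grab_frame("wrist");np.savez("w1.npz",im=im,d=d,K=p["camera_matrix"],T=p["world_from_camera"])
print(np.round(p["camera_matrix"],1).tolist(),np.round(p["world_from_camera"],3).tolist(),d.min(),d.max())
cv2.imwrite("pics/w1.png",cv2.resize(im[:,:,::-1],(800,600),interpolation=cv2.INTER_CUBIC))
```

```text
[420.43898801 147.68024779 340.21555436] [3.14148768e+00 3.02529242e-04 1.56869921e+00] 1.1
[[297.3, 0.0, 260.6], [0.0, 297.3, 193.2], [0.0, 0.0, 1.0]] [[1.0, -0.003, 0.0, 420.107], [-0.002, -0.961, -0.278, 218.791], [0.001, 0.278, -0.961, 482.646], [0.0, 0.0, 0.0, 1.0]] 0.0 1757.3191
```

View pics/w1.png

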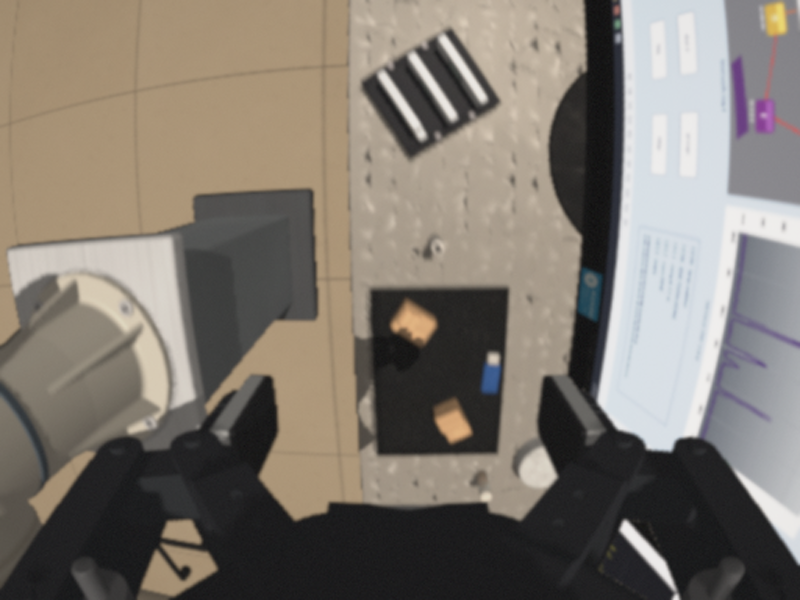

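Wrist view: rack with three plates at (430,93), post (436,245), offcuts at (413,322) and (453,420), USB at (491,372). Next: measure from the fisheye depth.

Run:
```python
from h import *
z=np.load("w1.npz");P=cloud("wrist",z["d"],dict(camera_matrix=z["K"],world_from_camera=z["T"]));im=z["im"]
hsv=cv2.cvtColor(im,cv2.COLOR_RGB2HSV)
X,Y,Z=P[...,0],P[...,1],P[...,2]
roi=(X>330)&(X<600)&(Y>-150)&(Y<380)
t=roi&(abs(Z)<6);print("table z",np.median(Z[t]),t.sum())
def comps(m,name,mn):
    n,l,s,c=cv2.connectedComponentsWithStats(m.astype(np.uint8))
    for i in range(1,n):
        if s[i,4]>=mn:
            q=P[l==i];r=cv2.minAreaRect(q[:,:2].astype(np.float32));b=cv2.boxPoints(r)
            print(name,s[i],"c",np.round(r[0],1),np.round(r[1],1),round(r[2],1),"z",np.round(np.percentile(q[:,2],[5,50,95]),1))
dark=roi&(hsv[...,2]<60)
comps(dark&(Z>6)&(Z<20),"dark",150)
wood=(hsv[...,0]>6)&(hsv[...,0]<24)&(hsv[...,1]>80)&(Y<150)&(Y>-110)&(X>370)&(X<540)&(Z>11)
comps(wood,"wood",30); comps(wood&(Z>25),"woodhi",15)
comps(wood&(Z<33)&(Z>19),"woodmid",15)
comps(roi&(Y>200)&(Z>33)&(Z<48),"plates",20)
comps(roi&(Y<200)&(Y>120)&(Z>20),"post",5)
comps((hsv[...,0]>100)&(hsv[...,0]<130)&(hsv[...,1]>120)&(Y<80)&(Y>-80)&(X<540)&(X>420),"usb",20)
# enlarged crop (offcuts | rack)
a=cv2.resize(im[180:295,230:345],(800//2*1,400),interpolation=cv2.INTER_CUBIC);b=cv2.resize(im[10:110,225:325],(400,400),interpolation=cv2.INTER_CUBIC)
cv2.imwrite("pics/c1.png",np.hstack([a,b])[:,:,::-1])
```

```text
table z -0.02180860965401621 24526
dark [276  27  34  45 252] c [464.6 313. ] [16.4 84.7] 36.1 z [14.5 15.9 17.5]
dark [233  38  66  61 985] c [428.6 290.7] [69.1 86.4] 32.9 z [14.3 15.8 17.3]
dark [ 352   51   19   93 1208] c [584.1 245.9] [155.1  31.6] 90.0 z [ 7.3  8.9 10.6]
dark [ 237  185   88  105 6982] c [453.3  -5.4] [147.  203.7] 0.7 z [11.2 12.6 14.1]
wood [249 191  32  31 623] c [426.3  59.2] [41.2 48.2] 57.3 z [12.3 33.7 41.3]
wood [277 254  26  31 524] c [470.7 -62.6] [37.7 63. ] 26.1 z [11.9 28.1 40.6]
woodhi [249 193  30  27 459] c [425.1  66.4] [30.2 38.2] 56.8 z [29.6 34.3 41.5]
woodhi [278 257  24  25 359] c [470.5 -53.1] [28.4 46.1] 25.2 z [26.7 36.6 40.8]
woodmid [249 191  30  18  79] c [423.9  77.7] [47.1 23.2] 5.0 z [20.3 27.9 32.8]
woodmid [278 256  24  26 186] c [471.  -53.1] [28.5 45.4] 24.0 z [21.4 27.4 31.5]
plates [280  21  32  44 295] c [471.5 322.8] [ 8.9 76.2] 33.1 z [35.1 39.7 41.4]
plates [260  32  32  44 291] c [442.8 304.1] [ 9.4 75.4] 31.9 z [35.5 39.5 41.2]
plates [241  43  29  39 248] c [411.9 289.9] [ 8.8 66.3] 32.5 z [38.  39.7 41.1]
post [ 369  127   54   77 3035] c [588.4 160. ] [80.  23.1] 90.0 z [ 89.4 141.4 179.2]
post [275 150   9  11  78] c [447.4 150.3] [11.9 11.7] 0.6 z [26.6 49.7 53.1]
post [    9   239   503   145 38435] c [420.  152.3] [ 35.  148.3] 89.9 z [375.1 424.2 443. ]
usb [308 233  13  19 181] c [513.1  -6.5] [38.1 22.2] 83.6 z [12.  19.8 21.3]
```

View pics/c1.png

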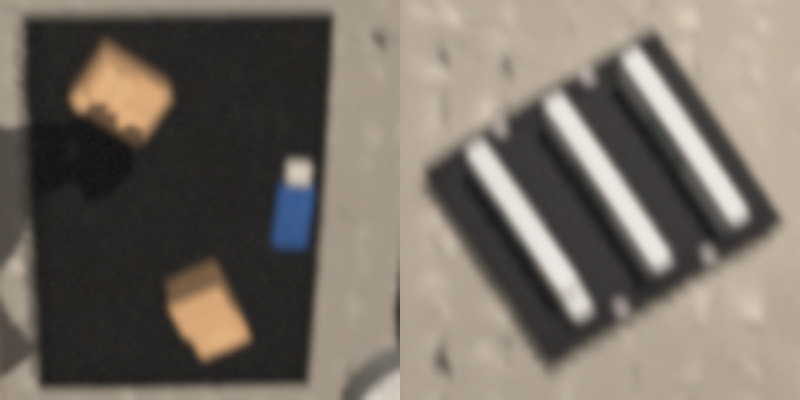

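Right crop: the lower-left plate has its step at (575,300), so it is the notched one, with its +x end pointing lower right; its full-height top also measures only 66 mm. Left crop: knobbed offcut_b is at top left (122,92) and offcut_a at the bottom (208,310). Next: refine the offcuts and measure the bin.

Run:
```python
from h import *
z=np.load("w1.npz");P=cloud("wrist",z["d"],dict(camera_matrix=z["K"],world_from_camera=z["T"]));hsv=cv2.cvtColor(z["im"],cv2.COLOR_RGB2HSV)
X,Y,Z=P[...,0],P[...,1],P[...,2]
wood=(hsv[...,0]>6)&(hsv[...,0]<24)&(hsv[...,1]>80)&(Y<150)&(Y>-110)&(X>370)&(X<540)
for nm,s in(("b",Y>0),("a",Y<0)):
    for lo,hi in((26,30.5),(31.5,36),(38,43)):
        m=wood&s&(Z>lo)&(Z<hi);q=P[m];r=cv2.minAreaRect(q[:,:2].astype(np.float32))
        print(nm,lo,m.sum(),np.round(np.median(q,0),1),np.round(r[0],1),np.round(r[1],1),round(r[2],1))
u=(hsv[...,0]>100)&(hsv[...,0]<130)&(hsv[...,1]>120)&(Y<80)&(Y>-80)&(X<540)&(X>420)&(Z>17)
print("usb",P[u].min(0),P[u].max(0))
r=cv2.minAreaRect(P[(X>400)&(X<500)&(abs(Y-59)<0)].astype(np.float32)[:,:2]) if 0 else None
z=np.load("side0.npz");P=cloud("side",z["d"]);X,Y,Z=P[...,0],P[...,1],P[...,2]
m=(X>340)&(X<540)&(Y<-160)&(Y>-400)&(Z>40)&(Z<56)
q=P[m][:,:2].astype(np.float32);r=cv2.minAreaRect(q);print("bin",m.sum(),r,np.percentile(q,[1,99],axis=0))
m=(X>380)&(X<500)&(Y<-200)&(Y>-340)&(Z<10);print("floor",np.median(P[m],0))
m=(X>470)&(X<545)&(Y<-130)&(Y>-175)&(Z>18)&(Z<60);print("vial",np.median(P[m],0),m.sum())
```

```text
b 26 26 [423.2  78.5  28.4] [422.7  77.5] [45.4 21. ] 6.9
b 31.5 291 [428.8  63.1  33.9] [425.1  66.3] [29.7 38.1] 56.7
b 38 127 [420.7  74.8  40.7] [420.6  73.8] [18.1 18.2] 55.8
a 26 138 [474.3 -64.9  27.6] [470.6 -53.2] [28.4 45. ] 25.2
a 31.5 25 [463.4 -33.7  33.7] [467.4 -34.6] [16.3 32.5] 78.5
a 38 168 [465.2 -42.9  39.8] [465.3 -43.2] [26.9 22. ] 23.1
usb [501.96605734 -17.76390323  18.24986041] [520.95934772  13.64338608  22.94013714]
bin 554 ((436.90283203125, -285.2696838378906), (174.46078491210938, 119.52439880371094), 89.99178314208984) [[ 377.19566895 -371.16129578]
 [ 496.34887817 -199.6714888 ]]
floor [ 436.34412783 -266.94246167    5.84230052]
vial [ 513.22631203 -153.96816109   36.70771437] 55
```

```bash
python3 -c "
from h import *
goto([425,66,100],[np.pi,0,2.560])"
```

```text
turn [-0.001  0.003 -0.991] shift [-0.0777  0.0034  0.2404] dist 253 clock 1.15 q [ 0.33 -0.03  1.85 -0.    1.32  0.33]
```

To row units: 0.24 m / 0.6 = 0.4, -0.03 m / 0.6 = -0.05, -0.991 rad / 6.2832 = -0.1577.

{"fn": "move_arm", "kwargs": {
  "motion": [
    [0,0,-0.0191,-0.0167,0,0.0333,0.06],
    [0,0,-0.0477,-0.05,0,0.1,0.06],
    [0,0,-0.0764,-0.0833,0.0033,0.1833,0.06],
    [0,0,-0.105,-0.1083,0.005,0.2667,0.06],
    [0,0,-0.1337,-0.1283,0.005,0.3333,0.06],
    [0,0,-0.1577,-0.13,0.005,0.3833,0.06],
    [0,0,-0.1577,-0.13,0.005,0.4,0.06],
    [0,0,-0.1577,-0.13,0.005,0.4,0.06]
  ]
}}

```text
clock: 2.15
eef_pos: [423.1, 72.2, 100.2]
tcp_rot: [-3.141, -0.001, 2.559]
contact_force: [-0.4, -0.3, 0.3]
opening: 0.699
grasp_force: 0.0
```

```bash
python3 -c "
from h import *
goto([425,66,15],[np.pi,0,2.560])"
```

```text
turn [-0.001 -0.001 -0.001] shift [-0.005  -0.0041  0.0852] dist 85 clock 2.15 q [ 0.17  0.24  2.15  0.    0.75 -0.82]
```

To row units: 0.085 m / 0.6 = 0.1417, 0.075 m / 0.6 = 0.125.

{"fn": "move_arm", "kwargs": {
  "motion": [
    [0,0,0,-0.0083,-0.0067,0.0333,0.06],
    [0,0,0,-0.0083,-0.0067,0.0833,0.06],
    [0,0,0,-0.0083,-0.0067,0.125,0.06],
    [0,0,0,-0.0083,-0.0067,0.1417,0.06],
    [0,0,0,-0.0083,-0.0067,0.1417,0.06],
    [0,0,0,-0.0083,-0.0067,0.1417,0.015],
    [0,0,0,-0.0083,-0.0067,0.1417,0.015],
    [0,0,0,-0.0083,-0.0067,0.1417,0.015]
  ],
  "grip_force": 50
}}

```text
clock: 3.15
eef_pos: [426.1, 66.2, 16.4]
tcp_rot: [3.14, 0.001, 2.562]
contact_force: [-1.6, 1.2, 9.3]
opening: 0.341
grasp_force: 49.5
```

```bash
python3 -c "
from h import *
s=sensors.sense();print(s)
goto([437,-320,110],[np.pi,0,2.0])"
```

```text
{'clock': 3.15, 'qpos': array([ 1.50579644e-01,  4.14183084e-01,  2.19192471e+00,  5.43688315e-05,
        5.33657461e-01, -8.40259223e-01]), 'qvel': array([-0.00083968, -0.00146876,  0.00098482, -0.00012915, -0.00037988,
       -0.0025198 ]), 'joint_efforts': array([-2.50004092e-01, -4.32386684e+01, -1.54251051e+01, -6.59002899e-02,
       -4.40884642e-01,  3.45105899e-02]), 'eef_pos': array([426.05764492,  66.17169441,  16.40645619]), 'tcp_rot': array([3.14035263e+00, 1.34256061e-03, 2.56158758e+00]), 'contact_force': array([-1.61291455,  1.223545  ,  9.30057781]), 'wrist_torque': array([0.04660068, 0.23143066, 0.02720366]), 'grasp_force': 49.48806703090668, 'opening': 0.3408933004211793}
turn [0.002 0.001 0.562] shift [-0.2209 -0.3169 -0.0937] dist 398 clock 3.15 q [ 0.15  0.41  2.19  0.    0.53 -0.84]
```

To row units: -0.27 m / 0.6 = -0.45, -0.11 m / 0.6 = -0.1833, 0.56 rad / 6.2832 = 0.0891.

{"fn": "move_arm", "kwargs": {
  "motion": [
    [0,0,0,0,0,-0.0667,0.015],
    [0,0,0,0,0,-0.1667,0.015],
    [0,0,0.0159,-0.05,-0.0667,-0.1833,0.015],
    [0,0,0.0318,-0.1,-0.1433,-0.1833,0.015],
    [0,0,0.0477,-0.1583,-0.2217,-0.1833,0.015],
    [0,0,0.0637,-0.2083,-0.3,-0.1833,0.015],
    [0,0,0.0796,-0.2583,-0.375,-0.1833,0.015],
    [0,0,0.0891,-0.3133,-0.45,-0.1833,0.015]
  ]
}}

```text
clock: 4.15
eef_pos: [434.4, -264.8, 126.1]
tcp_rot: [3.141, 0.001, 1.999]
contact_force: [1.0, 0.2, -0.0]
opening: 0.338
grasp_force: 49.9
```

```bash
python3 -c "
from h import *
goto([437,-320,35],[np.pi,0,2.0])"
```

```text
turn [ 0.001  0.001 -0.001] shift [-0.0512 -0.0206  0.0911] dist 107 clock 4.15 q [-0.55  0.31  1.97  0.    0.86 -0.98]
```

To row units: 0.09 m / 0.6 = 0.15, 0.06 m / 0.6 = 0.1.

{"fn": "move_arm", "kwargs": {
  "motion": [
    [0,0,0,-0.085,-0.035,0,0.015],
    [0,0,0,-0.085,-0.035,0.0333,0.015],
    [0,0,0,-0.085,-0.035,0.1,0.015],
    [0,0,0,-0.085,-0.035,0.15,0.015],
    [0,0,0,-0.085,-0.035,0.15,0.015],
    [0,0,0,-0.085,-0.035,0.15,0.05],
    [0,0,0,-0.085,-0.035,0.15,0.05],
    [0,0,0,-0.085,-0.035,0.15,0.05]
  ]
}}

```text
clock: 5.15
eef_pos: [437.4, -318.3, 36.4]
tcp_rot: [3.141, 0.002, 2.002]
contact_force: [0.0, -0.6, 0.2]
opening: 0.586
grasp_force: 0.0
```

```bash
python3 -c "
from h import *
goto([470,-51,130],[np.pi,0,np.radians(115.2)])"
```

```text
turn [ 0.001  0.002 -0.009] shift [ 0.2291  0.1414 -0.0939] dist 285 clock 5.15 q [-0.63  0.49  1.95 -0.    0.7  -1.06]
```

To row units: 0.229 m / 0.6 = 0.3817, 0.195 m / 0.6 = 0.325, -0.009 rad / 6.2832 = -0.0014.

{"fn": "move_arm", "kwargs": {
  "motion": [
    [0,0,0,0,0,-0.05,0.05],
    [0,0,0,0,0,-0.125,0.045],
    [0,0,0,0.075,0.0467,-0.1567,0.045],
    [0,0,-0.0014,0.1583,0.1,-0.1567,0.045],
    [0,0,-0.0014,0.2417,0.15,-0.1567,0.045],
    [0,0,-0.0014,0.325,0.2,-0.1567,0.045],
    [0,0,-0.0014,0.3817,0.235,-0.1567,0.045],
    [0,0,-0.0014,0.3817,0.235,-0.1567,0.045]
  ]
}}

```text
clock: 6.15
eef_pos: [469.6, -48.8, 129.9]
tcp_rot: [3.141, 0.0, 2.014]
contact_force: [-0.1, 0.3, -0.4]
opening: 0.529
grasp_force: 0.0
```

```bash
python3 -c "
from h import *
p=camera_params('wrist');im,d=grab_frame('wrist')
cv2.imwrite('pics/w2.png',cv2.resize(im[:,:,::-1],(640,480)))
goto([470,-51,15],[np.pi,0,np.radians(115.2)])"
```

```text
turn [0.001 0.001 0.003] shift [-0.001  -0.      0.1148] dist 115 clock 6.2 q [-0.11  0.25  2.05 -0.    0.84 -0.55]
```

View pics/w2.png

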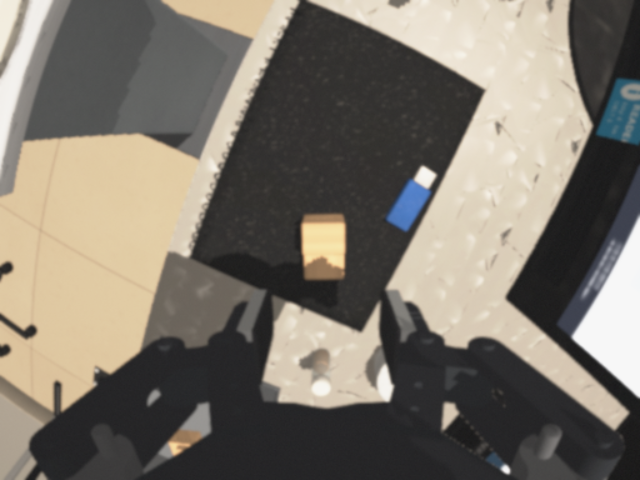

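The gripper is aligned with offcut_a (325,245), which stands square to the fingers with the USB (410,198) outside the finger path. Offcut_b is visible in the bin at (185,440).

To row units: 0.114 m / 0.6 = 0.19, -0.001 m / 0.6 = -0.0017.

{"fn": "move_arm", "kwargs": {
  "motion": [
    [0,0,0,-0.0017,0,0.05,0.045],
    [0,0,0,-0.0017,0,0.125,0.045],
    [0,0,0,-0.0017,0,0.175,0.045],
    [0,0,0,-0.0017,0,0.19,0.045],
    [0,0,0,-0.0017,0,0.19,0.045],
    [0,0,0,-0.0017,0,0.19,0.015],
    [0,0,0,-0.0017,0,0.19,0.015],
    [0,0,0,-0.0017,0,0.19,0.015]
  ]
}}

```text
clock: 7.2
eef_pos: [470.7, -52.2, 16.6]
tcp_rot: [3.14, 0.001, 2.011]
contact_force: [-1.2, -1.7, 8.1]
opening: 0.31
grasp_force: 50.0
```

```bash
python3 -c "
from h import *
goto([437,-240,130],[np.pi,0,2.0])"
```

```text
turn [0.002 0.001 0.011] shift [-0.1557 -0.1103 -0.1134] dist 222 clock 7.2 q [-0.11  0.46  2.1  -0.    0.58 -0.55]
```

To row units: -0.156 m / 0.6 = -0.26, -0.11 m / 0.6 = -0.1833.

{"fn": "move_arm", "kwargs": {
  "motion": [
    [0,0,0,0,0,-0.0667,0.015],
    [0,0,0,0,0,-0.1667,0.015],
    [0,0,0,-0.05,-0.0333,-0.1883,0.015],
    [0,0,0,-0.1167,-0.0833,-0.1883,0.015],
    [0,0,0,-0.1917,-0.1333,-0.1883,0.015],
    [0,0,0,-0.26,-0.1833,-0.1883,0.015],
    [0,0,0,-0.26,-0.1833,-0.15,0.015],
    [0,0,0,-0.26,-0.1833,-0.1,0.015]
  ]
}}

```text
clock: 8.2
eef_pos: [437.2, -241.3, 76.0]
tcp_rot: [3.14, 0.003, 2.009]
contact_force: [-0.3, -0.4, -0.9]
opening: 0.316
grasp_force: 49.4
```

To row units: -0.06 m / 0.6 = -0.1, 0.042 m / 0.6 = 0.07.

{"fn": "move_arm", "kwargs": {
  "motion": [
    [0,0,0,0,0,0.05,0.015],
    [0,0,0,0,0,0.07,0.015],
    [0,0,0,0,0,0.07,0.015],
    [0,0,0,0,0,0.07,0.05],
    [0,0,0,0,0,0.07,0.05],
    [0,0,0,0,0,0.07,0.05],
    [0,0,0,0,0,0,0.05],
    [0,0,0,0,0,-0.1,0.05]
  ]
}}

```text
clock: 9.2
eef_pos: [435.5, -239.3, 135.4]
tcp_rot: [-3.14, -0.003, 2.011]
contact_force: [-0.3, -0.6, -0.4]
opening: 0.586
grasp_force: 0.0
```

```bash
python3 -c "
from h import *
goto([410,100,250],[np.pi,0,np.radians(123)])"
```

```text
turn [-0.002 -0.003 -0.136] shift [ 0.3181  0.1212 -0.1139] dist 359 clock 9.2 q [-0.51  0.28  1.99 -0.    0.88 -0.95]
```

```bash
python3 -c "
from h import *
goto([450,200,200],[np.pi,0,np.radians(123)])"
```

```text
turn [-0.002 -0.003 -0.136] shift [ 0.3914  0.2001 -0.0639] dist 444 clock 9.2 q [-0.51  0.28  1.99 -0.    0.88 -0.95]
```

To row units: 0.391 m / 0.6 = 0.6517, 0.36 m / 0.6 = 0.6, -0.136 rad / 6.2832 = -0.0216.

{"fn": "move_arm", "kwargs": {
  "motion": [
    [0,0,0,0.0667,0.0333,-0.05,0.05],
    [0,0,0,0.15,0.075,-0.1,0.05],
    [0,0,-0.008,0.2417,0.12,-0.1067,0.05],
    [0,0,-0.0159,0.3333,0.1667,-0.1067,0.05],
    [0,0,-0.0216,0.425,0.2167,-0.1067,0.03],
    [0,0,-0.0216,0.5167,0.2633,-0.1067,0.024],
    [0,0,-0.0216,0.6,0.3067,-0.1067,0.024],
    [0,0,-0.0216,0.6517,0.3333,-0.1067,0.024]
  ]
}}

```text
clock: 10.2
eef_pos: [450.8, 201.6, 199.7]
tcp_rot: [3.141, -0.0, 2.149]
contact_force: [0.3, -0.3, -0.3]
opening: 0.281
grasp_force: 0.0
```

{"fn": "move_arm", "kwargs": {
  "motion": [
    [0,0,0,0,0,0,0.024],
    [0,0,0,0,0,0,0.024],
    [0,0,0,0,0,0,0.024]
  ]
}}

```text
clock: 10.58
eef_pos: [450.9, 198.0, 199.3]
tcp_rot: [-3.141, 0.0, 2.146]
contact_force: [0.6, 0.1, 0.7]
opening: 0.283
grasp_force: 0.0
```

Run:
```python
from h import *
p=camera_params("wrist");im,d=grab_frame("wrist")
P=cloud("wrist",d,p);X,Y,Z=P[...,0],P[...,1],P[...,2]
roi=(X>340)&(X<540)&(Y>215)&(Y<400)
def comps(m,name,mn):
    n,l,s,c=cv2.connectedComponentsWithStats(m.astype(np.uint8))
    for i in range(1,n):
        if s[i,4]>=mn:
            q=P[l==i];r=cv2.minAreaRect(q[:,:2].astype(np.float32))
            print(name,s[i],"c",np.round(r[0],1),np.round(r[1],1),round(r[2],1),"z",np.round(np.percentile(q[:,2],[5,50,95]),1))
comps(roi&(Z>36)&(Z<44),"plate",40); comps(roi&(Z>26)&(Z<33),"mid",10)
v,u=np.where(roi&(Z>10)&(Z<45));a,b,c,e=v.min(),v.max(),u.min(),u.max();print(a,b,c,e)
cv2.imwrite("pics/w3.png",cv2.resize(im[a:b,c:e,::-1],(600,int(600*(b-a)/(e-c))),interpolation=cv2.INTER_CUBIC)[:600])
im2,d2=grab_frame("side");P2=cloud("side",d2);h=cv2.cvtColor(im2,cv2.COLOR_RGB2HSV)
w=(h[...,0]>6)&(h[...,0]<24)&(h[...,1]>80)&(P2[...,0]>370)&(P2[...,0]<500)&(P2[...,1]<-180)&(P2[...,1]>-380)
n,l,s,c=cv2.connectedComponentsWithStats(w.astype(np.uint8))
for i in range(1,n):
    if s[i,4]>15: print("wood",s[i,4],np.median(P2[l==i],0),P2[l==i].max(0))
goto([450,200,200],[np.pi,0,np.radians(123)])
```

```text
plate [274  51   9  65 522] c [412.  290.3] [ 8.2 66.2] 32.8 z [38.3 39.8 41.1]
plate [306  52  10  74 606] c [442.6 304.7] [ 8.8 76.2] 32.5 z [37.8 39.8 41. ]
plate [338  55  10  72 583] c [471.2 322.6] [ 8.9 75.3] 33.2 z [37.8 39.8 41. ]
mid [305  54   3  27  37] c [426.9 321.9] [ 1.5 28.5] 31.6 z [26.5 29.3 32.8]
mid [336  62   4  36  66] c [461.5 330.6] [ 2.4 38.3] 33.6 z [26.7 29.9 32.5]
mid [273  66   1  11  11] c [401.  298.9] [ 0.1 11.3] 31.9 z [26.6 27.6 31.8]
mid [305  83   2  25  34] c [443.  296.7] [ 0.9 25.4] 33.2 z [26.2 31.2 32.4]
mid [336  99   3  27  40] c [480.7 301.3] [ 1.5 27.9] 33.1 z [26.4 28.9 32.2]
mid [273 106   9  19  88] c [429.8 262.3] [ 8.5 19. ] 33.4 z [27.1 29.5 30.9]
mid [305 110   2  15  15] c [456.  277.3] [ 0.3 15. ] 30.4 z [28.1 31.3 32.8]
48 134 258 355
wood 235 [ 439.0300895  -242.98472456   22.46983976] [ 460.02101369 -200.65115283   36.75466199]
wood 202 [ 437.2460779  -320.1687513    27.32811925] [ 461.86735393 -269.03021069   37.63335722]
turn [ 0.     0.    -0.001] shift [ 0.0022  0.0001 -0.0006] dist 2 clock 10.675 q [ 0.41  0.18  1.94 -0.    1.02 -0.16]
```

View pics/w3.png

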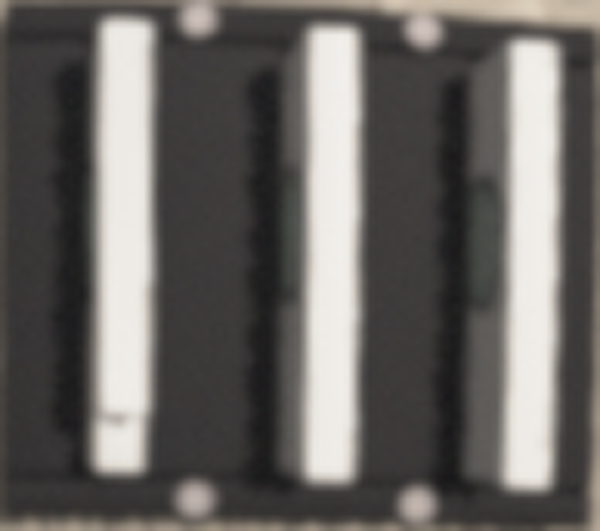

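The view confirms the notch at the lower end (120,415) of the left plate. Both wood pieces are in the bin.

```bash
python3 -c "
from h import *
goto([404,303,75],[np.pi,0,2.1433])"
```

```text
turn [0.    0.    0.002] shift [0.1137 0.0175 0.1244] dist 169 clock 10.675 q [ 0.41  0.18  1.94 -0.    1.02 -0.16]
```

To row units: 0.124 m / 0.6 = 0.2067, 0.1137 m / 0.6 = 0.1895, 0.002 rad / 6.2832 = 0.0003.

{"fn": "move_arm", "kwargs": {
  "motion": [
    [0,0,0.0003,0.0417,0.0067,0.0333,0.024],
    [0,0,0.0003,0.1,0.0167,0.0833,0.024],
    [0,0,0.0003,0.1583,0.025,0.1417,0.024],
    [0,0,0.0003,0.1895,0.0292,0.1917,0.024],
    [0,0,0.0003,0.1895,0.0292,0.2067,0.024],
    [0,0,0.0003,0.1895,0.0292,0.2067,0.024],
    [0,0,0.0003,0.1895,0.0292,0.2067,0.024]
  ]
}}

```text
clock: 11.55
eef_pos: [404.8, 303.6, 76.3]
tcp_rot: [3.14, 0.0, 2.144]
contact_force: [0.5, 0.2, 0.5]
opening: 0.283
grasp_force: 0.0
```

```bash
python3 -c "
from h import *
goto([404,303,20],[np.pi,0,2.1433])"
```

```text
turn [0.002 0.    0.   ] shift [-0.     -0.0011  0.0563] dist 56 clock 11.55 q [ 0.64  0.38  2.01 -0.    0.75  0.07]
```

To row units: 0.056 m / 0.6 = 0.0933, 0.052 m / 0.6 = 0.0867.

{"fn": "move_arm", "kwargs": {
  "motion": [
    [0,0,0,0,-0.0017,0.0333,0.024],
    [0,0,0,0,-0.0017,0.0667,0.024],
    [0,0,0,0,-0.0017,0.0867,0.024],
    [0,0,0,0,-0.0017,0.0933,0.024],
    [0,0,0,0,-0.0017,0.0933,0.024],
    [0,0,0,0,-0.0017,0.0933,0.002],
    [0,0,0,0,-0.0017,0.0933,0.002],
    [0,0,0,0,-0.0017,0.0933,0.002]
  ],
  "grip_force": 60
}}

```text
clock: 12.55
eef_pos: [403.4, 303.7, 20.0]
tcp_rot: [3.14, -0.0, 2.145]
contact_force: [-0.3, -0.4, 6.3]
opening: 0.078
grasp_force: 60.0
```

To row units: -0.18 m / 0.6 = -0.3, -0.15 m / 0.6 = -0.25.

{"fn": "move_arm", "kwargs": {
  "motion": [
    [0,0,0,0,0,-0.0083,0.002],
    [0,0,0,0,0,-0.025,0.002],
    [0,0,0,0,0,-0.05,0.002],
    [0,0,0,0,0,-0.1,0.002],
    [0,0,0,0,0,-0.1667,0.002],
    [0,0,0,0,0,-0.25,0.002],
    [0,0,0,0,0,-0.3,0.002],
    [0,0,0,0,0,-0.3,0.002]
  ]
}}

```text
clock: 13.55
eef_pos: [404.2, 304.3, 202.5]
tcp_rot: [3.136, -0.0, 2.145]
contact_force: [-0.3, 0.9, -1.6]
opening: 0.078
grasp_force: 59.0
```

Run:
```python
from h import *
s=sensors.sense();print(s["opening"],s["grasp_force"],s["contact_force"])
# target: n azimuth psi, tilt t
def tgt(psi,t,z):
    psi,t=np.radians([psi,t]);h=np.array([np.cos(psi),np.sin(psi),0]);up=np.array([0,0,1.])
    zt=-np.cos(t)*up+np.sin(t)*h; n=np.cos(t)*h+np.sin(t)*up; yt=-n; xt=np.cross(yt,zt)
    R=np.stack([xt,yt,zt],1)
    # tool x at grasp = -plate x ; label is 46 mm in -tool x, ~at TCP depth
    lab=np.array([455,-5,z]); pos=lab+46*xt-0*zt
    rpy=Rn.from_matrix(R).as_euler("xyz"); print(psi,t,np.round(pos),np.round(rpy,3),"x",xt.round(2)); return pos,rpy
for psi in(-30,-45,-60):
  for t in (0,52): goto(*tgt(psi,t,200))
```

```text
0.07780224840626558 59.018447399139404 [-0.30788562  0.9132439  -1.57594183]
-0.5235987755982988 0.0 [432. -45. 200.] [-3.142  0.    -2.094] x [-0.5  -0.87  0.  ]
turn [ 0.004  0.006 -2.044] shift [-0.3083 -0.1662  0.0015] dist 350 clock 13.55 q [ 0.64  0.2   1.92 -0.    1.02  0.07]
-0.5235987755982988 0.9075712110370514 [432. -45. 200.] [-2.234  0.    -2.094] x [-0.5  -0.87  0.  ]
turn [ 0.565 -0.912 -1.883] shift [-0.3083 -0.1662  0.0015] dist 350 clock 13.55 q [ 0.64  0.2   1.92 -0.    1.02  0.07]
-0.7853981633974483 0.0 [422. -38. 200.] [-3.142  0.    -2.356] x [-0.71 -0.71  0.  ]
turn [ 0.004  0.005 -1.782] shift [-0.297  -0.1703  0.0015] dist 342 clock 13.55 q [ 0.64  0.2   1.92 -0.    1.02  0.07]
-0.7853981633974483 0.9075712110370514 [422. -38. 200.] [-2.234  0.    -2.356] x [-0.71 -0.71 -0.  ]
turn [ 0.652 -0.798 -1.647] shift [-0.297  -0.1703  0.0015] dist 342 clock 13.55 q [ 0.64  0.2   1.92 -0.    1.02  0.07]
-1.0471975511965976 0.0 [415. -28. 200.] [-3.142  0.    -2.618] x [-0.87 -0.5   0.  ]
turn [ 0.005  0.004 -1.52 ] shift [-0.285  -0.1712  0.0015] dist 333 clock 13.55 q [ 0.64  0.2   1.92 -0.    1.02  0.07]
-1.0471975511965976 0.9075712110370514 [415. -28. 200.] [-2.234  0.    -2.618] x [-0.87 -0.5  -0.  ]
turn [ 0.726 -0.682 -1.409] shift [-0.285  -0.1712  0.0015] dist 333 clock 13.55 q [ 0.64  0.2   1.92 -0.    1.02  0.07]
```

```bash
python3 -c "
from h import *
goto([495,-28,210],[np.pi,0,np.radians(122.8-77)])
goto([495,-28,210],[np.pi,0,np.radians(-30)])"
```

```text
turn [ 0.005 -0.004  1.345] shift [-0.3284 -0.1041 -0.0082] dist 345 clock 13.55 q [ 0.64  0.2   1.92 -0.    1.02  0.07]
turn [ 1.000e-03 -8.000e-03  2.668e+00] shift [-0.3284 -0.1041 -0.0082] dist 345 clock 13.55 q [ 0.64  0.2   1.92 -0.    1.02  0.07]
```

To row units: -0.31 m / 0.6 = -0.5167, -0.07 m / 0.6 = -0.1167, 1.34 rad / 6.2832 = 0.2133.

{"fn": "move_arm", "kwargs": {
  "motion": [
    [0,0,0.0239,-0.05,-0.0167,-0.0133,0.002],
    [0,0,0.0509,-0.1167,-0.0367,-0.0133,0.002],
    [0,0,0.078,-0.1833,-0.0583,-0.0133,0.002],
    [0,0,0.105,-0.25,-0.08,-0.0133,0.002],
    [0,0,0.1321,-0.3167,-0.1,-0.0133,0.002],
    [0,0,0.1592,-0.3833,-0.1217,-0.0133,0.002],
    [0,0,0.1862,-0.45,-0.1433,-0.0133,0.002],
    [0,0,0.2133,-0.5167,-0.1667,-0.0133,0.002]
  ]
}}

```text
clock: 14.55
eef_pos: [486.7, -12.6, 206.4]
tcp_rot: [-3.14, 0.001, 0.799]
contact_force: [-0.0, 0.4, -0.9]
opening: 0.076
grasp_force: 59.1
```

To row units: 1.328 rad / 6.2832 = 0.2114.

{"fn": "move_arm", "kwargs": {
  "motion": [
    [0,0,0.0271,0,0,0,0.002],
    [0,0,0.0541,0,0,0,0.002],
    [0,0,0.0812,0,0,0,0.002],
    [0,0,0.1082,0,0,0,0.002],
    [0,0,0.1353,0,0,0,0.002],
    [0,0,0.1623,0,0,0,0.002],
    [0,0,0.1894,0,0,0,0.002],
    [0,0,0.2114,0,0,0,0.002]
  ]
}}

```text
clock: 15.55
eef_pos: [486.3, -11.2, 206.2]
tcp_rot: [3.141, 0.002, -0.528]
contact_force: [-0.4, -0.4, -0.1]
opening: 0.076
grasp_force: 59.1
```

Run:
```python
from h import *
print(sensors.sense()["tcp_rot"],sensors.sense()["eef_pos"],sensors.sense()["grasp_force"])
psi=np.radians(60)
for t in np.radians([25,52]):
    h=np.array([np.cos(psi),np.sin(psi),0]);up=np.array([0,0,1.])
    zt=-np.cos(t)*up+np.sin(t)*h; yt=-(np.cos(t)*h+np.sin(t)*up); xt=np.cross(yt,zt)
    goto(np.array([455,-5,210])+46*xt,Rn.from_matrix(np.stack([xt,yt,zt],1)).as_euler("xyz"))
```

```text
[ 3.14059633e+00  1.72877572e-03 -5.28226786e-01] [486.33816424 -11.22772168 206.23409287] 59.11960244178772
turn [ 0.437  0.001 -0.005] shift [ 0.0158  0.0102 -0.0038] dist 19 clock 15.55 q [-0.03  0.17  1.95 -0.    1.03  2.07]
turn [ 0.909 -0.    -0.005] shift [ 0.0158  0.0102 -0.0038] dist 19 clock 15.55 q [-0.03  0.17  1.95 -0.    1.03  2.07]
```

Tilt gently, watching the joints.

To row units: 0.016 m / 0.6 = 0.0267, 0.005 m / 0.6 = 0.0083, 0.437 rad / 6.2832 = 0.0696.

{"fn": "move_arm", "kwargs": {
  "motion": [
    [0.0095,0,0,0.0033,0.0017,0,0.002],
    [0.0191,0,0,0.0083,0.005,0,0.002],
    [0.0286,0,0,0.0167,0.01,-0.0033,0.002],
    [0.0382,0,0,0.025,0.0167,-0.0067,0.002],
    [0.0477,0,0,0.0267,0.0167,-0.0067,0.002],
    [0.0573,0,0,0.0267,0.0167,-0.0067,0.002],
    [0.0668,0,0,0.0267,0.0167,-0.0067,0.002],
    [0.0696,0,0,0.0267,0.0167,-0.0067,0.002]
  ]
}}

```text
clock: 16.55
eef_pos: [495.1, -28.1, 210.2]
tcp_rot: [-2.705, 0.002, -0.524]
contact_force: [0.3, -0.0, -0.5]
opening: 0.076
grasp_force: 59.1
```

Run:
```python
from h import *
psi=np.radians(60);t=np.radians(52)
h=np.array([np.cos(psi),np.sin(psi),0]);up=np.array([0,0,1.])
zt=-np.cos(t)*up+np.sin(t)*h; yt=-(np.cos(t)*h+np.sin(t)*up); xt=np.cross(yt,zt)
goto(np.array([455,-5,210])+46*xt,Rn.from_matrix(np.stack([xt,yt,zt],1)).as_euler("xyz"))
```

```text
turn [ 0.471  0.001 -0.002] shift [-0.0003  0.0001  0.0002] dist 0 clock 16.55 q [-0.35  0.15  2.05  0.54  0.95  1.42]
```

To row units: 0.471 rad / 6.2832 = 0.075.

{"fn": "move_arm", "kwargs": {
  "motion": [
    [0.0111,0,0,0,0,0,0.002],
    [0.0223,0,0,0,0,0,0.002],
    [0.0334,0,0,0,0,0,0.002],
    [0.0446,0,0,0,0,0,0.002],
    [0.0557,0,0,0,0,0,0.002],
    [0.0668,0,0,0,0,0,0.002],
    [0.075,0,0,0,0,0,0.002],
    [0.075,0,0,0,0,0,0.002]
  ]
}}

```text
clock: 17.55
eef_pos: [495.5, -27.9, 210.2]
tcp_rot: [-2.235, 0.003, -0.524]
contact_force: [0.5, -0.6, -0.6]
opening: 0.079
grasp_force: 59.2
```

{"fn": "move_arm", "kwargs": {
  "motion": [
    [0,0,0,0,0,0,0.002],
    [0,0,0,0,0,0,0.002],
    [0,0,0,0,0,0,0.002],
    [0,0,0,0,0,0,0.002]
  ]
}}

```text
clock: 18.05
eef_pos: [496.2, -27.8, 211.5]
tcp_rot: [-2.234, -0.0, -0.523]
contact_force: [-0.2, -0.3, -1.2]
opening: 0.078
grasp_force: 59.2
```

Run:
```python
from h import *
s=sensors.sense();R=Rn.from_euler("xyz",s["tcp_rot"]);print(s["qpos"].round(2),abs(s["qvel"]).max(),s["grasp_force"],s["opening"])
n=R.apply([0,-1,0]);print("normal deg",np.degrees(np.arccos(n[2])),"label~",s["eef_pos"]+R.apply([-46,-4,0]))
im,d=grab_frame("scene");P=cloud("scene",d)
X,Y,Z=P[...,0],P[...,1],P[...,2]
hsv=cv2.cvtColor(im,cv2.COLOR_RGB2HSV)
m=(abs(X-455)<80)&(abs(Y+5)<80)&(Z>170)&(Z<240)&(hsv[...,2]>110)&(hsv[...,1]<60)
v,u=np.where(m);print(m.sum(),np.median(P[m],0) if m.any() else 0)
c=(int(np.median(v)),int(np.median(u))) if m.any() else (190,270)
cr=im[max(c[0]-60,0):c[0]+60,max(c[1]-80,0):c[1]+80,::-1]
i2,d2=grab_frame("side");c2=i2[120:300,180:300,::-1]
cv2.imwrite("pics/f.png",np.hstack([cv2.resize(cr,(480,360)),cv2.resize(c2,(240,360))]))
```

```text
[-0.63  0.3   2.13  1.04  1.14  0.79] 0.0035365546249931062 59.17650818824768 0.07770705939739268
normal deg 37.991297621341786 label~ [457.55909969  -2.65575363 214.59069057]
137 [469.13702415 -10.43290415 215.4838167 ]
```

View pics/f.png

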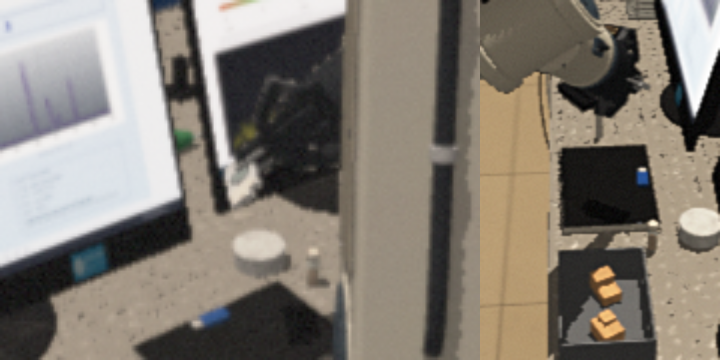

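The plate (245,180) is held above the notebook with its bright face up. Measured, the normal is 38° from vertical and the label about 215 mm high near the notebook centre. Both offcuts are in the bin at (605,285) and (605,325), and the USB, vial and tin stand where they were. Handing in.

```bash
python3 -c "
from h import *
print(order.sign_off())"
```

```text
the job is handed in; nothing more can be done
None
```

I handed the job in at about 18 s: both offcuts are in the bin, and the notched plate is held still by its plain half, label up (38° from vertical), about 21 cm above the middle of the notebook; the judge's result was not shown.

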